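Test and reset the ice crusher's stop button

TASK

Test the stop on the ice crusher (the green appliance with the steel hopper): push its red mushroom button straight down until it latches, then turn the mushroom clockwise, as seen from above, until it lets go and springs back up. Leave the button up and untouched, and do not press the stop of the white citrus juicer, which looks the same.

Things in the scene. Friction and masses are not known exactly. Their poses are not given: they have to be found in the camera images.
- crusher: ice crusher: fixed green block 160 x 270 mm, flat deck 60 mm above the counter, origin under its centre, x along the short side. At its +y end, 65 mm from the origin, a steel hopper with black lid, 108 mm across, top 211 mm above the counter; at its -y end, 85 mm from the origin, its stop: a red mushroom button over a yellow disc (60 mm across, 4 mm thick).
- crusher_stop (a point): centre of the top face of the crusher's red button, 100 mm above the counter when up; rides down with the button but does not turn. Button: upright round head 40 mm in diameter, 22 mm thick, rims rounded, white marks on top. Its underside is 18 mm above the deck when up, about 10.5 mm when latched. It can be gripped across its sides at any yaw.
- crusher_press (a joint): how far the crusher's button is down, in m: 0 up (as at the start), 0.0095 at its bottom stop. Pushing takes 3 N at first and about 4 N on the way; it catches at 0.0075 and then stays down at about that depth when let go. A push that stops short of that springs back up.
- crusher_twist (a joint): how far the crusher's mushroom head is turned clockwise seen from above, in rad: 0 at rest, end stop at 1.0. It turns lightly (about 0.1 N m). With the button latched, turning beyond about 0.55 frees it, and a spring of 2 to 3 N lifts it once the fingers let go. Let go, the turn creeps back to 0 in a second or two.
- juicer_press (a joint): how far the citrus juicer's button is down, in m: 0 up. The juicer is a fixed white block of the same size with the same red button on a yellow disc, but with a steel bowl and an orange cone (top 146 mm above the counter) in place of the hopper. Not to be pressed.

How it is judged (in metres and radians):
On the way, in this order (a step that is already met when the one before it is completed fails the run):
1. the crusher's button is pushed down to its latch (value of joint crusher_press above 0.0065 m), for 0.2 s.
2. the mushroom is turned clockwise to its release (value of joint crusher_twist above 0.4 rad), for 0.05 s.
At the end, for the whole second after the job is handed in: the crusher's button has sprung back up (less than 2 mm down) and the juicer's button is up (less than 2 mm down) (value of joint each of crusher_press, juicer_press below 0.002 m); the robot touches nothing.
It fails at once if the juicer's stop is pressed (more than 4 mm down) (value of joint juicer_press above 0.004 m).
It also fails if it takes over 38 s, if anything falls off the work surface, if the arm or the gripper's body presses on something with over 40 N, if the wrist force passes 120 N, or if a joint passes its speed limit or range.

ROBOT

A 6-joint arm with a two-finger parallel gripper is mounted at the origin on the work surface. World frame = base frame: x ahead of the robot, y to its left, z up, the work surface at z = 0. Lengths are in m, angles in degrees, forces in N, time in s.
With the tool pointing down it reaches from about 0.4 to 0.825 m from the base axis. Payload 7 kg.
Tool frame: the origin (TCP) lies on the centre line of the jaws, within the pads' length; the fingertips stand 8 mm ahead of it and the grasp point (between the pads) lies 11 mm behind it; z points along the fingers, y is the line along which they close (so a half turn about z gives the same grasp; the last joint's range is limited). The gripper opens to 88 mm and grips with 3 to 60 N. Pads are 19 mm wide; open, the fingers measure 130 mm over their backs; the gripper's body (78 mm by 193 mm) begins 47 mm behind the grasp point.
Start: joints at [85.949, 20.546, 0.682, 0, -70.136, -16.507], TCP at [0.237, 0.632, 0.235] pointing down, gripper open.
Joint ranges: [-176.03, 176.03], [-82.01, 121.73], [-58.28, 71.71], [-173.87, 95.51], [-174.79, -0.11], [-173.66, 173.66]. Speed limits (degrees/s): [136.94, 136.94, 172.46, 180, 180, 180].

INTERFACE

Orientations are given as [roll, pitch, yaw] about the fixed x, y, z axes, in that order (R = Rz(yaw) Ry(pitch) Rx(roll)).
In Python, from plant import ctrl, vision gives the robot as it stands. The module is installed in compiled form; this text tells all that it offers.
- The arm moves only by the tool move_arm, never from a script. Its argument "moves" is one flat list of numbers, 7 for each row, row after row: the finger opening in cm, from 0 to 8.76, then the shift along the tool's x, y, z in cm, then the turn, a rotation vector about the tool's x, y, z in rad. A call has 1 to 8 rows; each row shifts and turns the commanded pose from where the row before left it, along the tool's axes as they then stand; what a row does not reach is not made up. A row lasts 1/10 s, in which the tool goes at most 50 mm and 8.59 degrees, less where a joint would pass 70% of its speed; a pose out of reach is approached as far as the arm can. A call with a gripper value outside its range is refused whole. The fingers move at their own pace and stop on an object; the grip force is fixed at half the most. Time passes only in rows, so rows that do not move let the fingers close. It gives the time, the measured TCP pose, the force, the opening and the grip force at its end, in the units of the state.
- ctrl.get_obs(): the state, without advancing time (a new reading comes with each control period).
- vision.snapshot(name): name is "scene" or "top"; returns (picture, depth): 384x512x3 uint8, red, green, blue; 384x512 float32, m along the optical axis (not along the pixel's ray), 0 where there is no reading.
- vision.camera_model(name): a dict with "vertical_fov" (degrees; the focal length in pixels is half the picture's height over the tangent of half this angle, whatever the lens; pixels are square), "cx", "cy" (the principal point, pixels), "cam_to_world" (4x4, takes a point from camera to world coordinates). Camera axes: x right, y down, z forward; pixel columns grow to the right and rows downward; lengths in m; the calibration is good to about 2 mm. A picture is of the moment at which its call begins. camera_model takes no time and is no camera call.
- ctrl.close_job(): hands the job in; it is judged then, once.
The state is a dict: "clock": time; "joint_pos": joint angles; "qvel": joint speeds; "tau": joint torques, N m; "tool_pos": TCP position; "orientation": TCP orientation; "force": force on the tool from outside, world axes, zero at the start; "moment": the same for the moment, N m; "opening": finger opening in m; "gripper_force": force on a finger pad.
Only numpy, scipy, OpenCV 4.12 (cv2) and the standard library are available. Lean on these libraries where they do the work, as an engineer would, in place of code of your own. Each camera call takes 0.05 s, during which the arm holds its last target. There are 200 camera calls.

## Working session

There is one attempt and no reset: what is moved stays moved. The work goes in short steps, Python scripts to look and compute and a tool call to move; the robot and the scene stay as the last step left them, time stands still between calls to the robot, and variables do not carry over. Pictures are saved under pics/ and viewed, at most 10 in all, crops included, and the job is handed in when it is done.

Besides the shell and the picture viewer there is one more tool, called in YAML: its name, and indented under it one key for each argument. move_arm: Moves the arm, as the interface text tells. Its arguments: {"type":"object","properties":{"moves":{"type":"array"}},"required":["moves"]}

```bash
mkdir -p pics; cat > h.py <<'E'
import numpy as np, cv2
from plant import ctrl, vision
def world(name,depth):
    m=vision.camera_model(name); h,w=depth.shape
    f=h/2/np.tan(np.radians(m["vertical_fov"])/2)
    v,u=np.mgrid[:h,:w]
    P=np.stack([(u-m["cx"])/f*depth,(v-m["cy"])/f*depth,depth],-1)
    T=np.array(m["cam_to_world"]); return P@T[:3,:3].T+T[:3,3]
E
python3 - <<'E'
from h import *
print(ctrl.get_obs())
for n in("top","scene"):
    im,d=vision.snapshot(n); W=world(n,d); np.savez(n+".npz",im=im,d=d,W=W)
    cv2.imwrite(f"pics/{n}0.png",im[...,::-1]); print({k:v for k,v in vision.camera_model(n).items()})
    i=im.astype(int); red=((i[...,0]>120)&(i[...,1]<70)&(i[...,2]<70)).astype(np.uint8)
    k,l,s,c=cv2.connectedComponentsWithStats(red)
    for j in range(1,k):
        if s[j,4]>30:
            q=W[(l==j)&(d>0)]; print(n,s[j],c[j],np.median(q,0),q.min(0),q.max(0))
E
```

```text
{'clock': 0.0, 'joint_pos': array([ 8.59505268e+01,  2.05907295e+01,  6.34557783e-01, -2.08563030e-02,
       -7.01332447e+01, -1.65065471e+01]), 'qvel': array([-0.0124829 , -0.006916  ,  0.02699059,  0.06983409,  0.02582969,
        0.01159204]), 'tau': array([-7.25881928e-04, -5.82723427e+01,  2.93059802e+01,  6.99738532e+00,
        6.89040593e-03, -1.66713940e-04]), 'tool_pos': array([0.23686602, 0.631588  , 0.23363426]), 'orientation': array([ 1.79908698e+02, -6.60973063e-03, -2.05631180e+01]), 'force': array([-0.14649196,  1.13173654,  0.16316994]), 'moment': array([ 0.00202814,  0.0045251 , -0.00645345]), 'gripper_force': 0.0, 'opening': 0.08764373553499887}
{'vertical_fov': 55.10709143127122, 'cx': 258.07082849141085, 'cy': 191.8668280078897, 'cam_to_world': array([[ 0.0106861 , -0.99137712,  0.13060324,  0.43954397],
       [-0.99965287, -0.01373705, -0.02248191,  0.01146162],
       [ 0.02408215, -0.13031766, -0.99117978,  0.84473276],
       [ 0.        ,  0.        ,  0.        ,  1.        ]])}
top [170 186  16  16 180] [177.25       193.57222222] [0.53283968 0.15860369 
[... 565 characters left out ...]
82366    0.14059006]
{'vertical_fov': 56.06159312335115, 'cx': 254.61631343758685, 'cy': 192.3816498225004, 'cam_to_world': array([[ 0.34273574,  0.767045  , -0.54237827,  0.94591238],
       [ 0.93937376, -0.28624679,  0.18878483, -0.14268138],
       [-0.01044758, -0.57419923, -0.81864895,  0.70148542],
       [ 0.        ,  0.        ,  0.        ,  1.        ]])}
scene [316 160  16  14 143] [323.95804196 166.52447552] [0.53542198 0.15871115 0.09974942] [0.51487066 0.14285041 0.08907011] [0.55072039 0.17546671 0.10253051]
scene [119 199  19  16 205] [128.44390244 207.12682927] [ 0.4921858  -0.25154604  0.09883519] [ 0.47088049 -0.27059658  0.08332484] [ 0.50574945 -0.23581008  0.10198865]
```

View pics/top0.png

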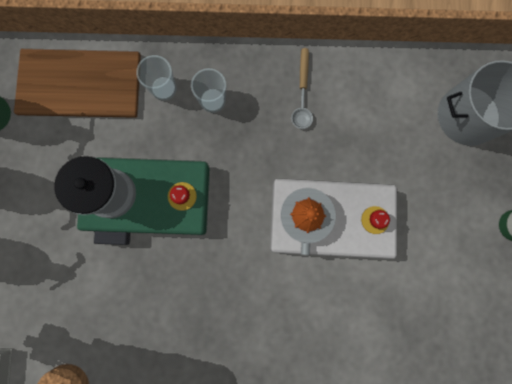

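View pics/scene0.png

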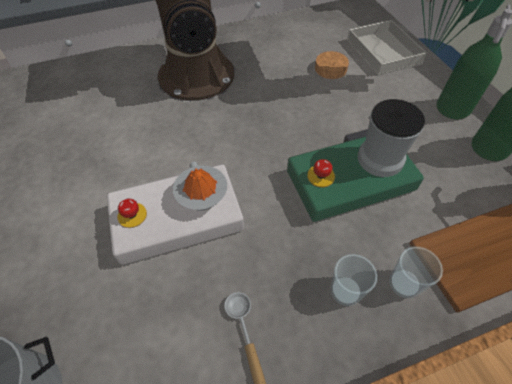

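Top view: the green crusher has its button at (179,194) and its hopper at (85,185). The juicer's button is at (379,218). I'll refine the button centre using the deck and the hopper.

```bash
python3 - <<'E'
import numpy as np, cv2
for n in("top","scene"):
    z=np.load(n+".npz"); im,d,W=z["im"].astype(int),z["d"],z["W"]
    near=(np.hypot(W[...,0]-.534,W[...,1]-.159)<.035)&(d>0)
    t=near&(W[...,2]>.094); q=W[t]
    (c,r)=cv2.minEnclosingCircle(q[:,:2].astype(np.float32)); print(n,"top",q.mean(0),np.median(q[:,2]),c,r,t.sum())
    yl=near&(im[...,0]>140)&(im[...,1]>100)&(im[...,2]<60); q=W[yl]; (c,r)=cv2.minEnclosingCircle(q[:,:2].astype(np.float32)); print(" yellow",c,r,np.median(q[:,2]))
    g=(im[...,1]>im[...,0]+20)&(im[...,1]>im[...,2]+8)&(abs(W[...,2]-.06)<.006)&(np.hypot(W[...,0]-.53,W[...,1]-.22)<.25)
    k,l,s,_=cv2.connectedComponentsWithStats(g.astype(np.uint8)); g=l==1+s[1:,4].argmax()
    R=cv2.minAreaRect(W[g][:,:2].astype(np.float32)); print(" deck",R,np.median(W[g][:,2]))
    lid=(W[...,2]>.200)&(W[...,2]<.222)&(np.hypot(W[...,0]-.53,W[...,1]-.30)<.12)
    print(" lid",cv2.minEnclosingCircle(W[lid][:,:2].astype(np.float32)),W[lid].mean(0))
E
```

```text
top top [0.53185601 0.1545876  0.09953176] 0.09990839208092062 (0.5320318341255188, 0.15497328341007233) 0.01977827027440071 287
 yellow (0.5323194861412048, 0.15422645211219788) 0.028608158230781555 0.06457137691832227
 deck ((0.5330571532249451, 0.24024319648742676), (0.2669678330421448, 0.15683019161224365), 88.6620864868164) 0.060175567631753135
 lid ((0.5351871252059937, 0.3050893247127533), 0.01016931887716055) [0.53495126 0.30323634 0.20932787]
scene top [0.53395597 0.15600175 0.09897938] 0.09953306712604215 (0.5316706895828247, 0.15695667266845703) 0.02006715163588524 210
 yellow (0.5310922265052795, 0.158204585313797) 0.02927457168698311 0.06404616492941662
 deck ((0.5339455008506775, 0.24204230308532715), (0.2671278715133667, 0.15918473899364471), 89.0282211303711) 0.06005021723702764
 lid ((0.5346714854240417, 0.3067016005516052), 0.010176898911595345) [0.53672456 0.30510367 0.20840746]
```

```bash
python3 - <<'E'
import numpy as np
P=np.concatenate([np.load(n+".npz")["W"][np.load(n+".npz")["d"]>0] for n in("top","scene")])
P=P[(P[:,2]>.12)&(P[:,2]<.5)&(P[:,1]>.0)&(P[:,0]>.1)&(P[:,0]<.9)]
b=np.floor(P[:,:2]/.05).astype(int)
for k in np.unique(b,axis=0):
    q=P[(b==k).all(1)]
    if len(q)>8: print(k*.05,len(q),q[:,2].max().round(3))
E
```

```text
[0.1 0. ] 756 0.259
[0.1  0.05] 29 0.221
[0.2  0.55] 12 0.233
[0.25 0.65] 10 0.231
[0.35 0.55] 105 0.179
[0.35 0.6 ] 224 0.28
[0.35 0.65] 12 0.278
[0.4  0.55] 357 0.268
[0.4 0.6] 1316 0.282
[0.4  0.65] 57 0.261
[0.45 0.25] 286 0.198
[0.45 0.3 ] 262 0.198
[0.45 0.6 ] 86 0.154
[0.5  0.25] 1764 0.212
[0.5 0.3] 1154 0.213
[0.5  0.35] 99 0.197
[0.5  0.55] 153 0.177
[0.5 0.6] 31 0.177
[0.55 0.25] 1310 0.199
[0.55 0.3 ] 963 0.198
[0.55 0.35] 13 0.197
[0.55 0.55] 251 0.171
```

The only things in the way are a bottle near (0.41, 0.60), top at 0.28, and the hopper. The button is at (0.532, 0.156). I'll raise the tool and go round the bottle via (0.27, 0.45).

move_arm:
  moves: [8.7, 1.9, 3.2, -1.1, 0, 0, 0, 8.7, 1.9, 3.2, -1.1, 0, 0, 0, 8.7, 1.9, 3.2, -1.1, 0, 0, 0, 8.7, 1.9, 3.2, -1.1, 0, 0, 0, 8.7, 1.9, 3.2, -1.1, 0, 0, 0, 8.7, 3.5, 1.8, 0, 0, 0, 0, 8.7, 3.5, 1.8, 0, 0, 0, 0, 8.7, 3.5, 1.8, 0, 0, 0, 0]

```text
clock: 0.9
tool_pos: [0.3496, 0.36, 0.2897]
orientation: [-180.0, 0.0, -20.5]
force: [0.5, 0.3, 0.3]
opening: 0.0871
gripper_force: 0.0
```

move_arm:
  moves: [8.7, 3.5, 1.8, 0, 0, 0, 0, 8.7, 3.5, 1.8, 0, 0, 0, 0, 8.7, 3.5, 1.8, 0, 0, 0, 0, 8.7, 3.5, 1.8, 0, 0, 0, 0, 8.7, 3.5, 1.8, 0, 0, 0, 0, 8.7, 3.5, 1.8, 0, 0, 0, 0, 8.7, 3.5, 1.8, 0, 0, 0, 0, 8.7, 0, 0, 0, 0, 0, 0.14]

```text
clock: 1.7
tool_pos: [0.5362, 0.1543, 0.2886]
orientation: [179.9, 0.0, -28.7]
force: [-0.8, 0.9, -0.6]
opening: 0.0872
gripper_force: 0.0
```

move_arm:
  moves: [8.7, 0, 0, 0, 0, 0, 0.14, 8.7, 0, 0, 0, 0, 0, 0.14, 8.7, 0, 0, 0, 0, 0, 0.14, 8.7, 0, 0, 0, 0, 0, 0.14, 8.7, 0, 0, 0, 0, 0, 0.145, 8.7, 0, 0, 0, 0, 0, 0, 8.7, 0, 0, 0, 0, 0, 0]

```text
clock: 2.4
tool_pos: [0.5342, 0.1573, 0.2893]
orientation: [180.0, 0.0, -68.7]
force: [0.6, 0.5, 0.0]
opening: 0.087
gripper_force: 0.0
```

move_arm:
  moves: [8.7, 0, 0.25, 4.1, 0, 0, 0, 8.7, 0, 0, 4.1, 0, 0, 0, 8.7, 0, 0, 4.1, 0, 0, 0, 8.7, 0, 0, 4.1, 0, 0, 0, 8.7, 0, 0, 0, 0, 0, 0, 8.7, 0, 0, 0, 0, 0, 0]

```text
clock: 3.0
tool_pos: [0.5323, 0.1564, 0.1261]
orientation: [179.9, -0.1, -68.8]
force: [1.6, -0.5, 0.9]
opening: 0.0867
gripper_force: 0.0
```

```bash
python3 - <<'E'
from h import *
im,d=vision.snapshot("scene")
cv2.imwrite("pics/s1.png",cv2.resize(im[60:260,200:460,::-1],None,fx=3,fy=3)); print(ctrl.get_obs()["tool_pos"])
E
```

```text
[0.53314086 0.15696154 0.12734933]
```

View pics/s1.png

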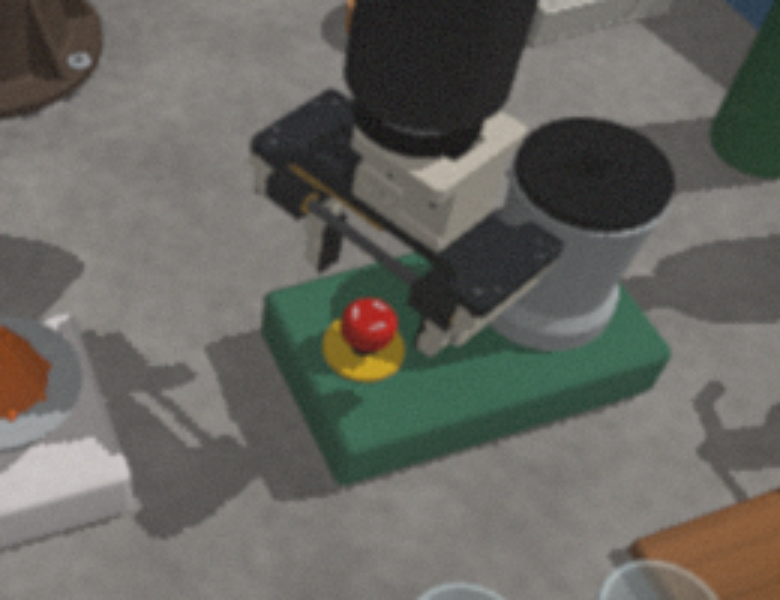

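The fingertips, at crop (325,265) and (430,350), straddle the red button at (370,325), and they clear the hopper. Next I'll descend and grip.

move_arm:
  moves: [8.7, 0, 0, 2.0, 0, 0, 0, 8.7, 0, 0, 2.1, 0, 0, 0, 8.7, 0, 0, 0, 0, 0, 0, 3.5, 0, 0, 0, 0, 0, 0, 3.5, 0, 0, 0, 0, 0, 0, 3.5, 0, 0, 0, 0, 0, 0, 3.5, 0, 0, 0, 0, 0, 0, 3.5, 0, 0, 0, 0, 0, 0]

```text
clock: 3.85
tool_pos: [0.5321, 0.1566, 0.085]
orientation: [-180.0, 0.0, -69.0]
force: [0.6, 0.5, 0.3]
opening: 0.0526
gripper_force: 0.0
```

move_arm:
  moves: [3.5, 0, 0, 0, 0, 0, 0, 3.5, 0, 0, 0, 0, 0, 0, 3.5, 0, 0, 0, 0, 0, 0, 3.5, 0, 0, 0, 0, 0, 0, 3.5, 0, 0, 0, 0, 0, 0]

```text
clock: 4.35
tool_pos: [0.5303, 0.1556, 0.0839]
orientation: [179.8, -0.0, -69.0]
force: [-5.4, -0.7, 2.1]
opening: 0.0395
gripper_force: 30.0
```

move_arm:
  moves: [3.5, 0, 0, 0.3, 0, 0, 0, 3.5, 0, 0, 0.3, 0, 0, 0, 3.5, 0, 0, 0.3, 0, 0, 0, 3.5, 0, 0, 0, 0, 0, 0, 3.5, 0, 0, 0, 0, 0, 0, 3.5, 0, 0, 0, 0, 0, 0, 3.5, 0, 0, 0, 0, 0, 0]

```text
clock: 5.05
tool_pos: [0.5303, 0.1557, 0.0751]
orientation: [179.8, -0.0, -69.0]
force: [-5.5, -0.2, 4.7]
opening: 0.0392
gripper_force: 30.0
```

Now I'll let go and check the latch by depth.

move_arm:
  moves: [6.5, 0, 0, 0, 0, 0, 0, 6.5, 0, 0, 0, 0, 0, 0, 6.5, 0, 0, 0, 0, 0, 0, 6.5, 0, 0, 0, 0, 0, 0]

```text
clock: 5.45
tool_pos: [0.5322, 0.1566, 0.0756]
orientation: [-180.0, 0.0, -69.0]
force: [-0.9, 0.7, -0.2]
opening: 0.0633
gripper_force: 0.0
```

```bash
python3 - <<'E'
from h import *
im,d=vision.snapshot("scene"); W=world("scene",d); i=im.astype(int)
m=(i[...,0]>100)&(i[...,1]<80)&(i[...,2]<80)&(np.hypot(W[...,0]-.532,W[...,1]-.156)<.03)
print(m.sum(),np.percentile(W[m][:,2],[5,50,80,95]))
z=np.load("scene.npz"); i=z["im"].astype(int);W0=z["W"]
m0=(i[...,0]>100)&(i[...,1]<80)&(i[...,2]<80)&(np.hypot(W0[...,0]-.532,W0[...,1]-.156)<.03)
print(m0.sum(),np.percentile(W0[m0][:,2],[5,50,80,95]))
cv2.imwrite("pics/s2.png",cv2.resize(im[60:260,200:460,::-1],None,fx=3,fy=3)); print(ctrl.get_obs()["tool_pos"],ctrl.get_obs()["opening"])
E
```

```text
159 [0.07860456 0.09158667 0.09347779 0.09412457]
193 [0.0866792  0.09922615 0.10028976 0.10140254]
[0.53216427 0.15658072 0.07554986] 0.06424228227060992
```

View pics/s2.png

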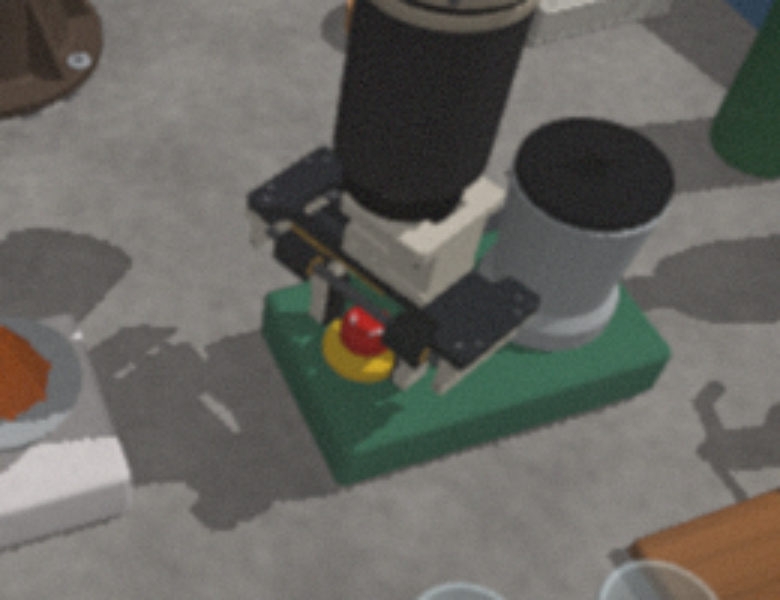

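Let go, the red head (crop (363,330)) sits about 7.3 mm lower than at the start, so it is latched. I'll centre the jaws, then grip and turn.

move_arm:
  moves: [3.5, 0, 0.2, 0, 0, 0, 0, 3.5, 0, 0, 0, 0, 0, 0, 3.5, 0, 0, 0, 0, 0, 0, 3.5, 0, 0, 0, 0, 0, 0, 3.5, 0, 0, 0, 0, 0, 0, 3.5, 0, 0, 0, 0, 0, 0, 3.5, 0, 0, 0, 0, 0, 0]

```text
clock: 6.2
tool_pos: [0.5301, 0.1558, 0.0756]
orientation: [-180.0, -0.0, -69.0]
force: [-0.2, -0.1, -0.1]
opening: 0.039
gripper_force: 30.0
```

move_arm:
  moves: [3.5, 0, 0, 0, 0, 0, 0.13, 3.5, 0, 0, 0, 0, 0, 0.13, 3.5, 0, 0, 0, 0, 0, 0.13, 3.5, 0, 0, 0, 0, 0, 0.13, 3.5, 0, 0, 0, 0, 0, 0.13, 3.5, 0, 0, 0, 0, 0, 0.13, 3.5, 0, 0, 0, 0, 0, 0, 3.5, 0, 0, 0, 0, 0, 0]

```text
clock: 7.0
tool_pos: [0.529, 0.1558, 0.0754]
orientation: [179.9, -0.0, -113.7]
force: [-5.2, 2.4, 2.5]
opening: 0.0395
gripper_force: 30.0
```

Force z is now 2.5 N, the release spring pushing up, so I'll let go and back off straight up.

move_arm:
  moves: [7.0, 0, 0, 0, 0, 0, 0, 7.0, 0, 0, 0, 0, 0, 0, 7.0, 0, 0, 0, 0, 0, 0, 7.0, 0, 0, 0, 0, 0, 0, 7.0, 0, 0, -2, 0, 0, 0, 7.0, 0, 0, -4, 0, 0, 0, 7.0, 0, 0, -4, 0, 0, 0, 7.0, 0, 0, -4, 0, 0, 0]

```text
clock: 7.8
tool_pos: [0.53, 0.1555, 0.2171]
orientation: [180.0, -0.0, -113.7]
force: [1.4, 0.5, 0.4]
opening: 0.0702
gripper_force: 0.0
```

move_arm:
  moves: [7.0, 0, 0, -3, 0, 0, 0, 7.0, 0, 0, 0, 0, 0, 0, 7.0, 0, 0, 0, 0, 0, 0, 7.0, 0, 0, 0, 0, 0, 0]

```text
clock: 8.2
tool_pos: [0.5295, 0.1555, 0.2445]
orientation: [179.9, -0.1, -113.7]
force: [-0.7, 0.4, 0.1]
opening: 0.0699
gripper_force: 0.0
```

```bash
python3 - <<'E'
from h import *
im,d=vision.snapshot("scene"); W=world("scene",d); i=im.astype(int)
for c in((.532,.156),(.49,-.253)):
    m=(i[...,0]>100)&(i[...,1]<80)&(i[...,2]<80)&(np.hypot(W[...,0]-c[0],W[...,1]-c[1])<.03)
    print(m.sum(),np.percentile(W[m][:,2],[5,50,80,95]))
print(ctrl.get_obs()["tool_pos"],ctrl.get_obs()["force"])
E
```

```text
203 [0.08482738 0.09925923 0.10049137 0.1017313 ]
269 [0.08555046 0.09879015 0.10023236 0.10098292]
[0.52949857 0.15543086 0.24426367] [ 0.30851252 -0.25835005 -0.42366449]
```

The crusher's button is back up at 100 mm, the juicer's was not pressed, and the arm is clear.

```bash
python3 -c "
from plant import ctrl
print(ctrl.close_job())"
```

```text
the job is handed in; nothing more can be done
None
```

I pushed the crusher's stop to its latch, turned it clockwise until it released, and left it up and untouched; the juicer's stop was never pressed, and the job was handed in about 8 s into the 38 s limit (no verdict was returned).

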